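# Gauge the gap under a clamped print frame

## Task

Check the gap under the front bar of the clamped aluminium frame with the double-ended gauge: first slide the narrow plain blade under the bar until its tip comes out behind the bar, and draw it fully out again. Then turn the gauge end for end and slide the wide tapered blade straight in under the same bar until it drags snugly between plate and bar, without jacking the frame up by more than a millimetre or two. Finish while still gripping the gauge at that depth, level, with its handle clear of the table, and leave the other things on the bench where they are.

Things in the scene. Friction and masses are not known exactly. Their poses are not given: they have to be found in the camera images.
- gauge: Steel double-ended gap gauge, about 160 g, lying flat: black upright handle 26 x 26 mm, 60 mm high, a blade out of its front and its back, one flat underside. Origin: centre of the handle's underside; z up, x towards the tapered blade's tip.
- taper_tip (a point): Tip of the tapered blade, at its underside, 115 mm from the gauge's origin (+x); axes as the gauge. This blade is 24 mm wide; its thickness falls evenly from 10 mm, 25 mm from the origin, to 2.5 mm at the tip.
- plain_tip (a point): Tip of the narrow plain blade, at its underside, 120 mm from the gauge's origin (-x); axes as the gauge. This blade is 12 mm wide and 3 mm thick throughout.
- jig: Fixed steel base plate, 260 x 260 x 10 mm, on the table; its top is 10 mm above the table. Origin: centre of its underside. x points from its front edge (robot's side) to its back, where two hinge clamps, up to 85 mm high, hold the frame. The gap is between this plate's top and the frame's underside.
- bar_edge (a point): Middle of the lower front edge of the frame's front bar, 100 mm before the jig's centre (30 mm of plate before it); axes as the jig: x straight in under the bar, y along it, z up. The gap below it is 5 to 8 mm, differing by run. Frame 190 (x) x 220 (y) mm, bars 35 mm wide, 25 mm high, round an open window.
- frame (a joint): How far (m) the frame has been raised in its clamps: 0 at rest, at most 0.008. It slides straight up against its weight and springs: about 2.6 N lifts it off its rest, then 2 N more per mm.
- cup: Bystander: open white plastic cup, 76 mm across, 100 mm high. Origin: centre of its underside.
- tape_measure: Bystander: orange tape measure, 76 x 40 x 65 mm high. Origin: centre of its underside.
- squeegee: Bystander: wooden squeegee with rubber blade, about 50 x 200 x 40 mm high, lying. Origin: centre of its underside.
- ink_jar: Bystander: white ink jar with black cap, 80 mm across, 90 mm high. Origin: centre of its underside.
- spatula: Bystander: ink spatula lying flat. Leave it alone.
- wrench: Bystander: wrench lying flat. Leave it alone.

How it is judged:
On the way, in this order (a step that is already met when the one before it is completed fails the run):
1. the plain blade's tip has come out behind the front bar, frame not raised (x of plain_tip in the frame of bar_edge between 0.037 and 0.11 m and y of plain_tip in the frame of bar_edge between -0.06 and 0.06 m and z of plain_tip in the frame of bar_edge below 0 m and z of plain_tip in the frame of jig above 0.0075 m and value of joint frame below 0.0006 m), for 0.1 s.
2. the gauge is drawn fully out from under the frame (x of each of plain_tip, taper_tip in the frame of bar_edge below -0.003 m), for 0.1 s.
At the end, for the whole second after the job is handed in: Tapered blade 20-95 mm in under the front bar, within 60 mm of its middle, straight within 0.2 rad, level within 0.12; pressing the frame with over 1 N, raising it less than 2 mm; fingers grip the still gauge (over 3 N), its handle over 5 mm above the table (x of taper_tip in the frame of bar_edge between 0.02 and 0.095 m and y of taper_tip in the frame of bar_edge between -0.06 and 0.06 m and z of taper_tip in the frame of bar_edge below 0 m and z of taper_tip in the frame of jig above 0.0075 m and value of joint frame below 0.002 m and contact force between gauge and frame above 1 N and contact force between the fingers and gauge above 3 N and angle between the x axis of gauge and the x axis of jig, either way round below 0.2 rad and angle between gauge's own z axis and vertical below 0.12 rad and height (world z) of gauge above 0.005 m and linear speed of gauge below 0.01 m/s); the arm keeps its last pose, push and grip.
It fails at once if the frame is jacked up by more than 4 mm (value of joint frame above 0.004 m).
It fails at once if a bystander is moved by more than 30 mm (distance of any of cup, tape_measure, squeegee, ink_jar, spatula, wrench from where it was at the start of the episode above 0.03 m).
It also fails if it takes over 72 s, if anything falls off the work surface, if the arm or the gripper's body presses on something with over 40 N, if the wrist force passes 120 N, or if a joint passes its speed limit or range.

## Robot

A 7-joint arm with a two-finger parallel gripper is mounted at the origin on the work surface. World frame = base frame: x ahead of the robot, y to its left, z up, the work surface at z = 0. Lengths are in m, angles in rad, forces in N, time in s.
With the tool pointing down it reaches from about 0.425 to 0.875 m from the base axis. Payload 4.7 kg.
Tool frame: the origin (TCP) lies midway between the tips of the shut fingers; the grasp point (between the pads) lies 19 mm behind it; z points along the fingers, y is the line along which they close (so a half turn about z gives the same grasp; the last joint's range is limited). The gripper opens to 87 mm and grips with 3 to 60 N. Pads are 19 mm wide; open, the fingers measure 117 mm over their backs; the gripper's body (75 mm by 190 mm) begins 51 mm behind the grasp point.
Start: joints at [-1.331, 0.321, -0.07, 1.45, 0.023, 1.371, -0.057], TCP at [0.146, 0.634, 0.223] pointing down, gripper open.
Joint ranges: [-2.86, 2.86], [-0.3, 2.09], [-1.38, 1.24], [0.06, 2.45], [-1.56, 4.7], [0.09, 2.05], [-2.69, 2.69]. Speed limits (rad/s): [2.57, 2.57, 3.14, 3.14, 3.14, 3.14, 3.14].

## Interface

Orientations are given as a rotation vector (axis times angle).
In Python, from bench import ctrl gives the robot as it stands. The module is installed in compiled form; this text tells all that it offers.
- The arm moves only by the shell command python3 -m handwheel 'ROWS' [FORCE]. ROWS is JSON, a list of rows, each a list of 7 numbers: the finger opening in m, from 0 to 0.087, then the shift along the tool's x, y, z in m, then the turn, a rotation vector about the tool's x, y, z in degrees. A call has 1 to 12 rows; each row shifts and turns the commanded pose from where the row before left it, along the tool's axes as they then stand; what a row does not reach is not made up. A row lasts 1/8 s, in which the tool goes at most 62.5 mm and 10.7 degrees, less where a joint would pass 70% of its speed; a pose out of reach is approached as far as the arm can. A call is refused whole if a number of a shift passes 0.0625 or a number of a turn 10.7, either way. A call with a gripper value outside its range is refused whole. The fingers move at their own pace and stop on an object; FORCE is the grip in N (left out, the last holds). Time passes only in rows, so rows that do not move let the fingers close. It gives the time, the measured TCP pose, the force, the opening and the grip force at its end, in the units of the state.
- ctrl.get_state(): the state, without advancing time (a new reading comes with each control period).
- ctrl.get_image(name): name is "side" or "top"; returns (picture, depth): 480x640x3 uint8, blue, green, red; 480x640 float32, m along the optical axis (not along the pixel's ray), 0 where there is no reading.
- ctrl.camera_info(name): a dict with "intrinsics" (3x3 intrinsics, pixels), "R" (3x3) and "t" (3): a world point X has camera coordinates R X + t. Camera axes: x right, y down, z forward; pixel columns grow to the right and rows downward; lengths in m; the calibration is good to about 2 mm. A picture is of the moment at which its call begins. camera_info takes no time and is no camera call.
- ctrl.close_job(): hands the job in; it is judged then, once.
The state is a dict: "time": time; "joint_positions": joint angles; "qd": joint speeds; "joint_torque": joint torques, N m; "position": TCP position; "tool_rot": TCP orientation; "ft_force": force on the tool from outside, world axes, zero at the start; "torque": the same for the moment, N m; "grip_width": opening from 0.0 (shut) to 1.0 (fully open); "grip_force": force on a finger pad.
Only numpy, scipy, OpenCV 4.12 (cv2) and the standard library are available. Lean on these libraries where they do the work, as an engineer would, in place of code of your own. Each camera call takes 0.05 s, during which the arm holds its last target. There are 200 camera calls.

## Working session

There is one attempt and no reset: what is moved stays moved. The work goes in short steps, Python scripts to look and compute and a shell command to move; the robot and the scene stay as the last step left them, time stands still between calls to the robot, and variables do not carry over. Pictures are saved under pics/ and viewed, at most 10 in all, crops included, and the job is handed in when it is done.

```bash
mkdir -p pics; python3 - <<'E'
from bench import ctrl
import cv2,numpy as np
for n in("top","side"):
    im,d=ctrl.get_image(n); cv2.imwrite(f"pics/{n}0.png",im); np.savez(f"{n}0.npz",im=im,d=d)
    c=ctrl.camera_info(n); print(n,c["intrinsics"],c["R"],c["t"])
s=ctrl.get_state(); print(s["time"],s["position"],s["tool_rot"],s["grip_width"])
E
```

```text
top [[439.12349229   0.         319.96868773]
 [  0.         439.12349229 236.81837419]
 [  0.           0.           1.        ]] [[ 0.02505632 -0.99958359 -0.01431154]
 [-0.98576294 -0.02232384 -0.16665256]
 [ 0.16626368  0.01828348 -0.98591181]] [0.0060332  0.56793912 0.96103026]
side [[581.11214777   0.         323.30318332]
 [  0.         581.11214777 234.54016002]
 [  0.           0.           1.        ]] [[-0.97144968 -0.23628714 -0.02130494]
 [-0.11917617  0.56366773 -0.817359  ]
 [ 0.20514033 -0.7914841  -0.57573463]] [0.53367357 0.11689737 1.661254  ]
0.1 [0.14546119 0.6330151  0.22157221] [-3.53812677e-01 -3.12151129e+00  2.66979822e-03] 0.999375807064872
```

View pics/top0.png

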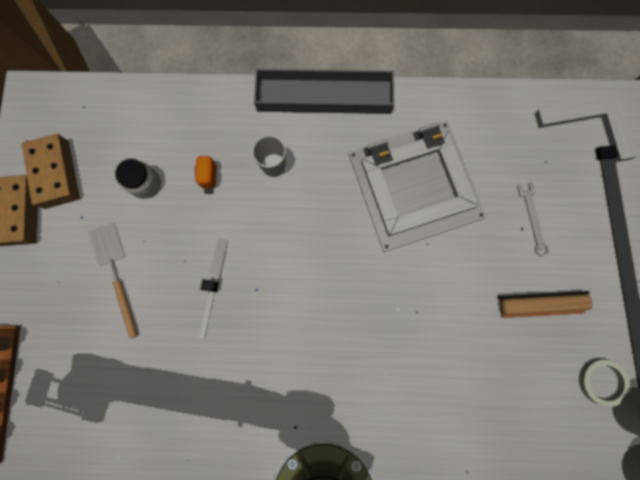

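View pics/side0.png

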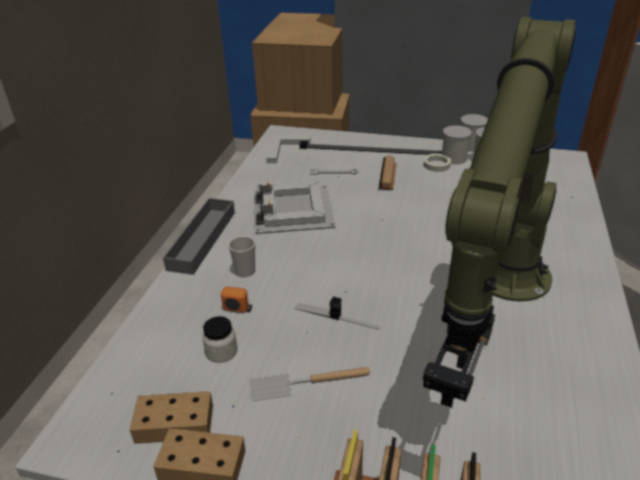

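The top view shows the gauge handle at about (210,286), with the wide blade tip at (222,240) and the narrow tip at (204,337). The jig's front edge runs from about (386,250) to (483,214). The side view agrees: gauge near (335,308), jig near (293,207), and clear space between them.

```bash
cat > h.py <<'E'
import numpy as np,cv2
from bench import ctrl
def cloud(n,d):
    c=ctrl.camera_info(n);K,R,t=c["intrinsics"],c["R"],c["t"]
    v,u=np.mgrid[:480,:640]
    p=np.stack([(u-K[0,2])/K[0,0]*d,(v-K[1,2])/K[1,1]*d,d],-1)
    return (p-t)@R
def ray(n,uv,z):
    c=ctrl.camera_info(n);K,R,t=c["intrinsics"],c["R"],c["t"]
    o=-R.T@t; r=R.T@np.linalg.inv(K)@np.array([uv[0],uv[1],1.])
    return o+r*(z-o[2])/r[2]
E
python3 - <<'E'
from h import *
f=np.load("top0.npz");im,d=f["im"],f["d"];P=cloud("top",d);z=P[...,2]
print("table z",np.median(z[300:340,300:400]),z[300:340,300:400].std())
s=np.s_[110:260,340:490]
p=P[s].reshape(-1,3)
print(np.histogram(p[:,2],bins=np.arange(-.01,.1,.005)))
m=(p[:,2]>.03)&(p[:,2]<.05);q=p[m]
r=cv2.minAreaRect((q[:,:2]*1000).astype(np.float32));print("frame",r,cv2.boxPoints(r),np.median(q[:,2]))
m=(z>.006)&(z<.05);M=np.zeros_like(m);M[s]=m[s]
q=P[M];r=cv2.minAreaRect((q[:,:2]*1000).astype(np.float32));print("plate",r,cv2.boxPoints(r))
# gauge
g=np.s_[225:350,185:240]
zz=z[g];print("handle z",zz.max())
M=np.zeros_like(m);M[g]=(z[g]>.045);q=P[M];print("handle top",M.sum(),q.mean(0),[ (q[:,:2].min(0)+q[:,:2].max(0))/2])
gr=im.max(2).astype(int)
dk=np.zeros_like(m);dk[g]=gr[g]<60;vv,uu=np.nonzero(dk);print("dark",uu.min(),uu.max(),vv.min(),vv.max(),uu.mean(),vv.mean())
v=np.vstack([cv2.resize(im[110:265,340:500],None,fx=3.7,fy=3.7,interpolation=3)]);w=cv2.resize(im[225:350,180:245],None,fx=3,fy=4.58,interpolation=3)
w=cv2.resize(w,(195,v.shape[0]));cv2.imwrite("pics/crop.png",np.hstack([v,w]))
E
```

```text
table z -0.0001408847284364465 0.07169493445673068
(array([  75, 5775, 5270, 3160, 2750,  206,  153,  128,  150, 1972, 1900,
         30,  267,  415,   85,    7,    4,   22,   32,    4,    0]), array([-0.01 , -0.005,  0.   ,  0.005,  0.01 ,  0.015,  0.02 ,  0.025,
        0.03 ,  0.035,  0.04 ,  0.045,  0.05 ,  0.055,  0.06 ,  0.065,
        0.07 ,  0.075,  0.08 ,  0.085,  0.09 ,  0.095]))
frame ((716.2028198242188, -205.89263916015625), (215.34620666503906, 221.7557830810547), 20.08268165588379) [[ 577.00366 -138.72868]
 [ 653.1493  -347.00128]
 [ 855.402   -273.05658]
 [ 779.25635  -64.784  ]] 0.039893124403954434
plate ((721.6321411132812, -201.96395874023438), (378.2515869140625, 329.94927978515625), 4.826770305633545) [[ 519.29553   -53.488064]
 [ 547.0586   -382.26724 ]
 [ 923.96875  -350.43985 ]
 [ 896.2057    -21.660675]]
handle z 1.0422259414961423
handle top 189 [0.44182005 0.22099702 0.24054423] [array([0.4331362 , 0.14451063])]
dark 202 218 280 291 210.07407407407408 285.19135802469134
```

View pics/crop.png

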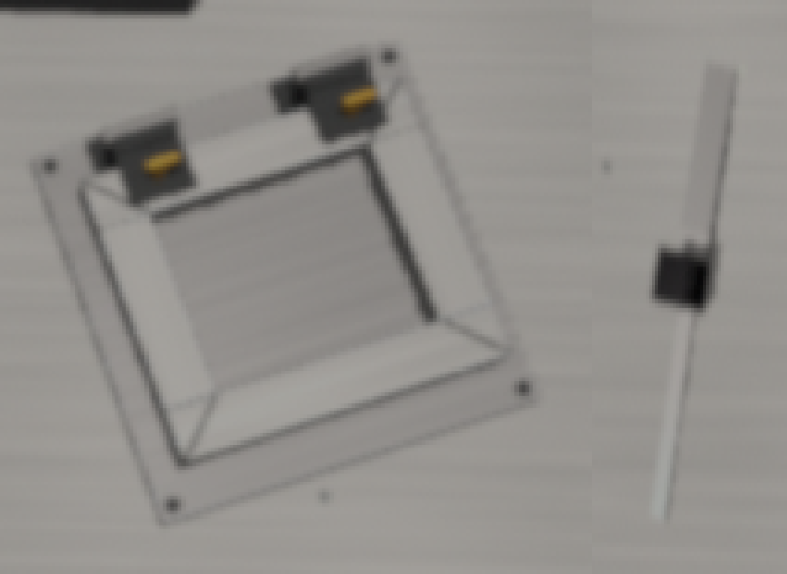

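The crop shows the plate corners at about (163,523), (537,402), (33,165) and (400,45) in crop pixels. On the gauge, the wide tip is at about (722,65) and the plain tip at (658,520).

```bash
python3 - <<'E'
from h import *
from scipy.spatial.transform import Rotation as Ro
f=lambda x,y:((x+.5)/3.7-.5+340,(y+.5)/3.7-.5+110)
C=[ray("top",f(*c),.01)[:2] for c in [(163,523),(537,402),(33,165),(400,45)]]
C=np.array(C);ctr=C.mean(0);ax=(C[2]+C[3]-C[0]-C[1])/2;ay=(C[0]+C[2]-C[1]-C[3])/2
print("sizes",np.linalg.norm(ax),np.linalg.norm(ay),"ctr",ctr)
y1=np.degrees(np.arctan2(ax[1],ax[0]));y2=np.degrees(np.arctan2(-ay[0],ay[1]));print("yaw",y1,y2)
yw=np.radians((y1+y2)/2);e=np.array([np.cos(yw),np.sin(yw)]);print("bar_edge",ctr-.1*e)
g=lambda x,y:(180+(x-592+.5)/3-.5,225+(y+.5)/4.59-.5)
a=ray("top",g(722.5,65),.0025)[:2];b=ray("top",g(658,520),.003)[:2]
L=np.linalg.norm(a-b);u=(a-b)/L;print("L",L,"gyaw",np.degrees(np.arctan2(u[1],u[0])),"origin",(a+b)/2+u*.0025, "hand", ray("top",g(679,277),.06))
s=ctrl.get_state();R=Ro.from_rotvec(s["tool_rot"]).as_matrix();print(R.round(4),"tx yaw",np.degrees(np.arctan2(R[1,0],R[0,0])))
d=np.append((a+b)/2+u*.0025,.1)-s["position"];print("to gauge, tool axes",R.T@d,s["position"])
E
```

```text
sizes 0.25497859324715405 0.2578926607300559 ctr [ 0.70589921 -0.20952369]
yaw 19.33276763630104 19.669212717119997
bar_edge [ 0.61163563 -0.242906  ]
L 0.23660998792957103 gyaw -8.621605529460526 origin [0.45071939 0.27067213] hand [0.45081603 0.265402   0.06      ]
[[-9.746e-01  2.238e-01 -3.000e-04]
 [ 2.238e-01  9.746e-01 -1.700e-03]
 [-1.000e-04 -1.700e-03 -1.000e+00]] tx yaw 167.0666402166957
to gauge, tool axes [-0.37860075 -0.28462148  0.12209372] [0.14546119 0.6330151  0.22157221]
```

```bash
python3 -m handwheel '[[0.087,-0.0473,-0.0356,0,0,0,0],[0.087,-0.0473,-0.0356,0,0,0,0],[0.087,-0.0473,-0.0356,0,0,0,0],[0.087,-0.0473,-0.0356,0,0,0,0],[0.087,-0.0473,-0.0356,0,0,0,0],[0.087,-0.0473,-0.0356,0,0,0,0],[0.087,-0.0473,-0.0356,0,0,0,0],[0.087,-0.0473,-0.0356,0,0,0,0],[0.087,0,0,0.03,0,0,-4.3],[0.087,0,0,0.03,0,0,0],[0.087,0,0,0,0,0,0]]' 40
cat >> h.py <<'E'
from scipy.spatial.transform import Rotation as Ro
def rel(pt,yaw=None):
    s=ctrl.get_state();R=Ro.from_rotvec(s["tool_rot"]).as_matrix()
    print("t",s["time"],"pos",s["position"].round(4),"yaw",np.degrees(np.arctan2(R[1,0],R[0,0])).round(2),"tilt",(R[:2,2]*57.3).round(2),"F",np.round(s["ft_force"],2),"w",np.round(s["grip_width"]*87,1),"g",np.round(s["grip_force"],1),"j7",round(s["joint_positions"][6],2))
    if pt is not None: print("rel tool",(R.T@(np.array(pt)-s["position"])).round(4))
E
python3 -c "
from h import *
rel([.4507,.2695,.014])"
```

```text
time: 1.48
position: [0.4488, 0.2699, 0.1601]
tool_rot: [-0.237, -3.128, 0.006]
ft_force: [0.0, 0.8, 0.5]
grip_width: 1.0
grip_force: 0.0
t 1.475 pos [0.4488 0.2699 0.1601] yaw 171.35 tilt [-0.26 -0.2 ] F [0.05 0.78 0.54] w 87.0 g 0.0 j7 0.85
rel tool [-0.0025  0.0004  0.1461]
```

```bash
python3 -m handwheel '[[0.087,-0.0025,0.0004,0.045,0,0,0],[0.087,0,0,0.045,0,0,0],[0.087,0,0,0.03,0,0,0],[0.087,0,0,0.02,0,0,0],[0.087,0,0,0.006,0,0,0],[0.02,0,0,0,0,0,0],[0.02,0,0,0,0,0,0],[0.02,0,0,0,0,0,0],[0.02,0,0,0,0,0,0],[0.02,0,0,0,0,0,0],[0.02,0,0,0,0,0,0],[0.02,0,0,0,0,0,0]]' 50
python3 -c "
from h import *
rel(None)"
```

```text
time: 2.98
position: [0.4531, 0.2714, 0.0166]
tool_rot: [0.236, 3.133, 0.0]
ft_force: [0.2, -0.6, -0.6]
grip_width: 0.294
grip_force: 47.8
t 2.975 pos [0.4531 0.2714 0.0166] yaw 171.37 tilt [0.01 0.01] F [ 0.17 -0.57 -0.61] w 25.6 g 47.8 j7 0.9
```

```bash
python3 -m handwheel '[[0.02,0,0,-0.03,0,0,0],[0.02,0,0,-0.05,0,0,0],[0.02,0,0,-0.05,0,0,0],[0.02,0,0,-0.02,0,0,10],[0.02,0,0,0,0,0,10],[0.02,0,0,0,0,0,10],[0.02,0,0,0,0,0,10],[0.02,0,0,0,0,0,10],[0.02,0,0,0,0,0,10],[0.02,0,0,0,0,0,10],[0.02,0,0,0,0,0,10],[0.02,0,0,0,0,0,10]]' 60
python3 -m handwheel '[[0.02,0,0,0,0,0,10],[0.02,0,0,0,0,0,10],[0.02,0,0,0,0,0,10],[0.02,0,0,0,0,0,10],[0.02,0,0,0,0,0,10],[0.02,0,0,0,0,0,10],[0.02,0,0,0,0,0,2],[0.02,0,0,0,0,0,0]]'
python3 -c "
from h import *
rel([.4702,-.293,.16])"
```

```text
time: 4.47
position: [0.4527, 0.271, 0.166]
tool_rot: [-2.388, -2.041, 0.002]
ft_force: [0.2, -0.3, -2.6]
grip_width: 0.293
grip_force: 60.0
time: 5.48
position: [0.4529, 0.2711, 0.1663]
tool_rot: [3.096, 0.532, -0.001]
ft_force: [-0.5, 0.7, -2.4]
grip_width: 0.29
grip_force: 60.0
t 5.475 pos [0.4529 0.2711 0.1663] yaw 19.5 tilt [-0.02 -0.02] F [-0.51  0.75 -2.45] w 25.3 g 60.0 j7 -1.78
rel tool [-0.172   0.5376  0.0065]
```

```bash
python3 -m handwheel '[[0.02,-0.0156,0.0489,0,0,0,0],[0.02,-0.0156,0.0489,0,0,0,0],[0.02,-0.0156,0.0489,0,0,0,0],[0.02,-0.0156,0.0489,0,0,0,0],[0.02,-0.0156,0.0489,0,0,0,0],[0.02,-0.0156,0.0489,0,0,0,0],[0.02,-0.0156,0.0489,0,0,0,0],[0.02,-0.0156,0.0489,0,0,0,0],[0.02,-0.0156,0.0489,0,0,0,0],[0.02,-0.0156,0.0489,0,0,0,0],[0.02,-0.0156,0.0489,0,0,0,0],[0.02,0,0,0,0,0,0]]'
python3 -m handwheel '[[0.02,0,0,0.05,0,0,0],[0.02,0,0,0.05,0,0,0],[0.02,0,0,0,0,0,0],[0.02,0,0,0,0,0,0]]'
python3 - <<'E'
from h import *
rel([.4702,-.293,.06])
a,d=ctrl.get_image("top");b,_=ctrl.get_image("side")
np.savez("1.npz",a=a,b=b,d=d)
A=cv2.resize(a[120:330,340:500],None,fx=2.8,fy=2.8,interpolation=3);B=cv2.resize(b[170:280,240:350],(346,346),interpolation=3)
B=cv2.copyMakeBorder(B,0,A.shape[0]-346,0,0,0);cv2.imwrite("pics/s1.png",np.hstack([A,B]));print(A.shape)
E
```

```text
time: 6.98
position: [0.4678, -0.2984, 0.1666]
tool_rot: [3.094, 0.519, -0.003]
ft_force: [0.1, 0.7, -1.4]
grip_width: 0.292
grip_force: 60.0
time: 7.48
position: [0.4707, -0.2934, 0.0682]
tool_rot: [3.096, 0.53, 0.003]
ft_force: [0.1, 0.2, -1.5]
grip_width: 0.295
grip_force: 60.0
t 7.475 pos [ 0.4707 -0.2934  0.0682] yaw 19.43 tilt [ 0.11 -0.04] F [ 0.09  0.23 -1.52] w 25.6 g 60.0 j7 -0.45
rel tool [-0.0003 -0.0005  0.0082]
(588, 448, 3)
```

View pics/s1.png

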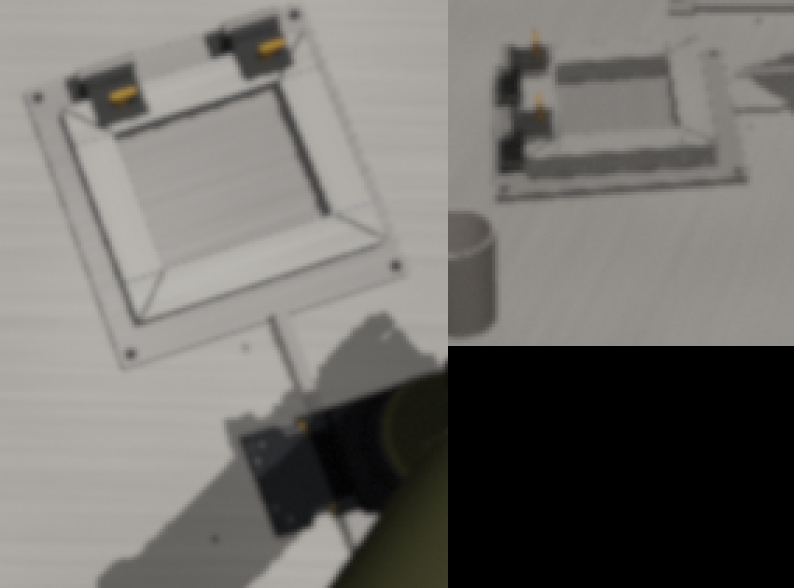

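The picture shows the plain tip at crop (277,320), just above the plate's front edge and close to its middle. The blade is parallel to the jig's x axis. I'll work out the offsets next.

```bash
python3 - <<'E'
from h import *
f=lambda x,y:((x+.5)/2.8-.5+340,(y+.5)/2.8-.5+120)
t=ray("top",f(277,320),.055)[:2];m=ray("top",f(300,380),.055)[:2]
be=np.array([.6116,-.2429]);yw=np.radians(19.5);Rj=np.array([[np.cos(yw),np.sin(yw)],[-np.sin(yw),np.cos(yw)]])
print("tip in bar frame",Rj@(t-be),"m",Rj@(m-be))
s=ctrl.get_state();print("tip by TCP",Rj@(s["position"][:2]-be)+[.12,0])
C=np.array([ray("top",f(*c),.01)[:2] for c in [(121,369),(408,275),(22,95),(306,3)]]);print((C-be)@Rj.T)
E
```

```text
tip in bar frame [-0.03305345  0.0040479 ] m [-0.08476796  0.00382255]
tip by TCP [-0.02915626 -0.00117268]
[[-0.02752194  0.13009416]
 [-0.02745605 -0.12897226]
 [ 0.2286437   0.13179412]
 [ 0.230334   -0.1345565 ]]
```

```bash
python3 -m handwheel '[[0.02,0.013,0,0.02,0,0,0],[0.02,0,0,0.012,0,0,0],[0.02,0,0,0.003,0,0,0],[0.02,0,0,0,0,0,0],[0.02,0,0,0,0,0,0]]'
python3 -c "
from h import *
rel(None)"
python3 -m handwheel '[[0.02,0,0,0.001,0,0,0],[0.02,0,0,0,0,0,0],[0.02,0,0,0,0,0,0]]'
python3 -m handwheel '[[0.02,0,0,0.001,0,0,0],[0.02,0,0,0,0,0,0],[0.02,0,0,0,0,0,0]]'
python3 -c "
from h import *
rel(None)"
```

```text
time: 8.2
position: [0.482, -0.2893, 0.0322]
tool_rot: [3.097, 0.527, 0.001]
ft_force: [-0.6, -0.2, -1.5]
grip_width: 0.295
grip_force: 60.0
t 8.2 pos [ 0.482  -0.2893  0.0322] yaw 19.33 tilt [ 0.06 -0.02] F [-0.58 -0.15 -1.49] w 25.7 g 60.0 j7 -0.43
time: 8.57
position: [0.4819, -0.2888, 0.0306]
tool_rot: [-3.097, -0.528, -0.0]
ft_force: [0.1, 0.2, -1.9]
grip_width: 0.291
grip_force: 60.0
time: 8.95
position: [0.4818, -0.2888, 0.0295]
tool_rot: [-3.097, -0.528, 0.0]
ft_force: [-0.2, 0.4, -1.7]
grip_width: 0.295
grip_force: 60.0
t 8.95 pos [ 0.4818 -0.2888  0.0295] yaw 19.36 tilt [-0.  0.] F [-0.23  0.39 -1.69] w 25.7 g 60.0 j7 -0.42
```

```bash
for i in 1; do python3 -m handwheel '[[0.02,0,0,0.001,0,0,0],[0.02,0,0,0,0,0,0],[0.02,0,0,0,0,0,0]]'
python3 -m handwheel '[[0.02,0,0,0.0007,0,0,0],[0.02,0,0,0,0,0,0],[0.02,0,0,0,0,0,0]]'
python3 -m handwheel '[[0.02,0,0,0.0007,0,0,0],[0.02,0,0,0,0,0,0],[0.02,0,0,0,0,0,0]]'
python3 -m handwheel '[[0.02,0,0,0.0007,0,0,0],[0.02,0,0,0,0,0,0],[0.02,0,0,0,0,0,0]]'
done | grep -E "posi|ft_"
```

```text
position: [0.4818, -0.2888, 0.0285]
ft_force: [-0.9, 0.8, -1.5]
position: [0.4819, -0.2888, 0.0278]
ft_force: [-0.0, 0.9, -1.8]
position: [0.4818, -0.2888, 0.0271]
ft_force: [-0.9, 0.3, -1.3]
position: [0.4819, -0.2889, 0.0265]
ft_force: [-0.7, -0.6, -0.8]
```

```bash
python3 -m handwheel '[[0.02,0,0,-0.0006,0,0,0],[0.02,0.008,0,0,0,0,0],[0.02,0.008,0,0,0,0,0],[0.02,0.008,0,0,0,0,0],[0.02,0,0,0,0,0,0]]'
python3 -c "
from h import *
rel(None)"
python3 -m handwheel '[[0.02,0.01,0,0,0,0,0],[0.02,0.01,0,0,0,0,0],[0.02,0.01,0,0,0,0,0],[0.02,0.01,0,0,0,0,0],[0.02,0.009,0,0,0,0,0],[0.02,0,0,0,0,0,0],[0.02,0,0,0,0,0,0],[0.02,0,0,0,0,0,0]]'
python3 - <<'E'
from h import *
rel(None)
a,d=ctrl.get_image("top")
A=cv2.resize(a[120:330,340:500],None,fx=2.8,fy=2.8,interpolation=3);cv2.imwrite("pics/s2.png",A)
E
```

```text
time: 11.08
position: [0.5055, -0.2803, 0.027]
tool_rot: [3.096, 0.531, 0.0]
ft_force: [0.3, -0.6, -1.3]
grip_width: 0.296
grip_force: 60.0
t 11.075 pos [ 0.5055 -0.2803  0.027 ] yaw 19.46 tilt [ 0.01 -0.01] F [ 0.28 -0.57 -1.26] w 25.8 g 60.0 j7 -0.44
time: 12.08
position: [0.5502, -0.2649, 0.027]
tool_rot: [-3.097, -0.527, 0.0]
ft_force: [-0.4, -0.3, -2.2]
grip_width: 0.293
grip_force: 60.0
t 12.075 pos [ 0.5502 -0.2649  0.027 ] yaw 19.32 tilt [-0.01  0.  ] F [-0.44 -0.29 -2.16] w 25.5 g 60.0 j7 -0.49
```

View pics/s2.png

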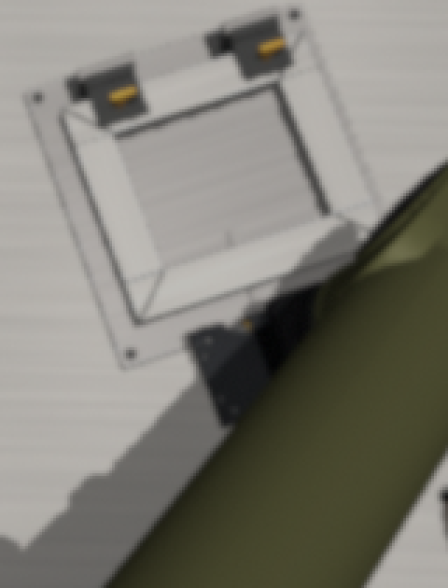

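The plain tip shows inside the window at crop (228,232), behind the bar, and no load registers on the wrist. Now I'll draw it out.

```bash
python3 -m handwheel '[[0.02,-0.01,0,0,0,0,0],[0.02,-0.015,0,0,0,0,0],[0.02,-0.015,0,0,0,0,0],[0.02,-0.015,0,0,0,0,0],[0.02,-0.015,0,0,0,0,0],[0.02,-0.015,0,0,0,0,0],[0.02,-0.015,0,0,0,0,0],[0.02,0,0,0,0,0,0],[0.02,0,0,0,0,0,0]]'
python3 -m handwheel '[[0.02,0,0.0,-0.03,0,0,0],[0.02,0,0.0,-0.05,0,0,0],[0.02,0,-0.025,-0.03,0,0,0],[0.02,0,0,0,0,0,0]]'
python3 -c "
from h import *
rel(None);print(ctrl.get_state()['joint_positions'])"
```

```text
time: 13.25
position: [0.457, -0.2975, 0.0272]
tool_rot: [-3.097, -0.529, -0.001]
ft_force: [0.6, 0.3, -2.0]
grip_width: 0.294
grip_force: 60.0
time: 13.75
position: [0.4505, -0.2729, 0.1391]
tool_rot: [3.096, 0.534, 0.009]
ft_force: [0.4, -0.3, -2.0]
grip_width: 0.302
grip_force: 60.0
t 13.75 pos [ 0.4505 -0.2729  0.1391] yaw 19.57 tilt [0.31 0.05] F [ 0.44 -0.29 -1.97] w 26.3 g 60.0 j7 -0.59
[-0.41475088  0.16602071  1.00001499  1.89484987 -0.15647603  1.15691229
 -0.58741529]
```

```bash
python3 -m handwheel '[[0.02,0,0,0,0,0,-10],[0.02,0,0,0,0,0,-10],[0.02,0,0,0,0,0,-10],[0.02,0,0,0,0,0,-10],[0.02,0,0,0,0,0,-10],[0.02,0,0,0,0,0,-10],[0.02,0,0,0,0,0,-10],[0.02,0,0,0,0,0,-10],[0.02,0,0,0,0,0,-10],[0.02,0,0,0,0,0,-10],[0.02,0,0,0,0,0,-10],[0.02,0,0,0,0,0,-10]]'
python3 -m handwheel '[[0.02,0,0,0,0,0,-10],[0.02,0,0,0,0,0,-10],[0.02,0,0,0,0,0,-10],[0.02,0,0,0,0,0,-10],[0.02,0,0,0,0,0,-10],[0.02,0,0,0,0,0,-6],[0.02,0,0,0,0,0,0],[0.02,0,0,0,0,0,0]]'
python3 -c "
from h import *
rel(None);print(ctrl.get_state()['joint_positions'])"
```

```text
time: 15.25
position: [0.4478, -0.2742, 0.1354]
tool_rot: [-1.081, -2.947, 0.001]
ft_force: [-0.6, 0.1, -1.4]
grip_width: 0.295
grip_force: 60.0
time: 16.25
position: [0.4479, -0.2742, 0.1362]
tool_rot: [0.417, -3.113, -0.001]
ft_force: [-0.1, 0.1, -1.5]
grip_width: 0.294
grip_force: 60.0
t 16.25 pos [ 0.4479 -0.2742  0.1362] yaw -164.74 tilt [-0.07  0.01] F [-0.06  0.15 -1.54] w 25.6 g 60.0 j7 2.42
[-0.12674896  0.13067176  0.67556689  1.89022314 -0.08876192  1.15182235
  2.41809775]
```

```bash
python3 -m handwheel '[[0.02,0,0,0.02,0,0,-4.2],[0.02,0,0,0.03,0,0,0],[0.02,0,0,0.02,0,0,0],[0.02,0,0,0,0,0,0],[0.02,0,0,0,0,0,0]]'
cat >> h.py <<'E'
def bar():
    be=np.array([.6116,-.2429]);yw=np.radians(19.5);Rj=np.array([[np.cos(yw),np.sin(yw)],[-np.sin(yw),np.cos(yw)]])
    p=Rj@(ctrl.get_state()["position"][:2]-be);print("TCP in bar frame",p.round(4),"taper tip x",(p[0]+.115).round(4))
E
python3 - <<'E'
from h import *
rel(None);bar()
a,d=ctrl.get_image("top")
A=cv2.resize(a[120:330,340:500],None,fx=2.8,fy=2.8,interpolation=3);cv2.imwrite("pics/s3.png",A)
E
```

```text
time: 16.88
position: [0.4486, -0.2746, 0.0677]
tool_rot: [-0.533, 3.095, -0.001]
ft_force: [0.4, 0.4, -1.3]
grip_width: 0.296
grip_force: 60.0
t 16.875 pos [ 0.4486 -0.2746  0.0677] yaw -160.47 tilt [ 0.05 -0.03] F [ 0.41  0.37 -1.29] w 25.7 g 60.0 j7 2.55
TCP in bar frame [-0.1642  0.0246] taper tip x -0.0492
```

View pics/s3.png

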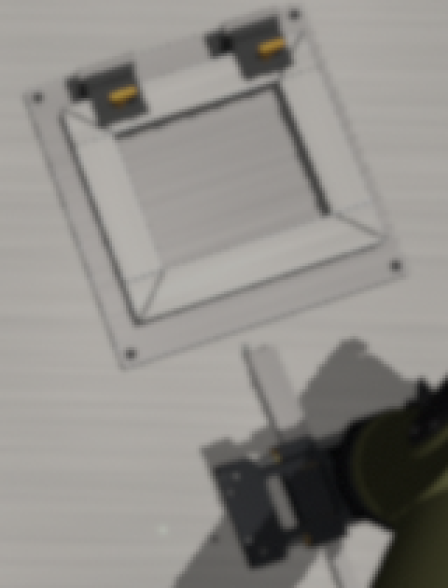

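The wide blade now faces the bar, tip at crop (258,346), straight and a little left of the middle. I'll move up to it and lower onto the plate.

```bash
python3 -m handwheel '[[0.02,-0.016,0,0.015,0,0,0],[0.02,-0.016,0,0.015,0,0,0],[0.02,0,0,0.0085,0,0,0],[0.02,0,0,0,0,0,0],[0.02,0,0,0,0,0,0]]' | grep -E "pos|ft"
python3 -m handwheel '[[0.02,0,0,0.001,0,0,0],[0.02,0,0,0,0,0,0],[0.02,0,0,0,0,0,0]]'| grep -E "pos|ft"
python3 -m handwheel '[[0.02,0,0,0.0007,0,0,0],[0.02,0,0,0,0,0,0],[0.02,0,0,0,0,0,0]]'| grep -E "pos|ft"
python3 -m handwheel '[[0.02,0,0,0.0007,0,0,0],[0.02,0,0,0,0,0,0],[0.02,0,0,0,0,0,0]]'| grep -E "pos|ft"
python3 -c "
from h import *
rel(None);bar()"
```

```text
position: [0.478, -0.2642, 0.0293]
ft_force: [0.6, -0.0, -1.3]
position: [0.4783, -0.2635, 0.0277]
ft_force: [0.1, -0.1, -0.7]
position: [0.4782, -0.2634, 0.0268]
ft_force: [0.5, -0.3, -1.7]
position: [0.4783, -0.2636, 0.0264]
ft_force: [-0.4, -0.1, 1.2]
t 18.675 pos [ 0.4783 -0.2636  0.0264] yaw -160.44 tilt [0.02 0.  ] F [-0.42 -0.14  1.16] w 25.8 g 60.0 j7 2.56
TCP in bar frame [-0.1325  0.025 ] taper tip x -0.0175
```

```bash
f(){ grep -E "pos|ft" | tr '\n' ' '; echo; }
python3 -m handwheel '[[0.02,-0.008,0,0,0,0,0],[0.02,-0.008,0,0,0,0,0],[0.02,-0.008,0,0,0,0,0],[0.02,-0.008,0,0,0,0,0],[0.02,0,0,0,0,0,0],[0.02,0,0,0,0,0,0]]' |f
python3 -m handwheel '[[0.02,-0.004,0,0,0,0,0],[0.02,-0.004,0,0,0,0,0],[0.02,0,0,0,0,0,0]]' |f
python3 -m handwheel '[[0.02,-0.004,0,0,0,0,0],[0.02,0,0,0,0,0,0]]' |f
python3 -m handwheel '[[0.02,-0.004,0,0,0,0,0],[0.02,0,0,0,0,0,0]]' |f
python3 -c "
from h import *
rel(None);bar()"
```

```text
position: [0.5097, -0.2522, 0.0263] ft_force: [2.2, -0.4, 1.5] 
position: [0.5153, -0.2507, 0.0265] ft_force: [-1.5, -0.7, 4.8] 
position: [0.5189, -0.2496, 0.0265] ft_force: [-2.2, -1.5, 5.1] 
position: [0.5227, -0.2483, 0.0265] ft_force: [-2.3, -2.2, 6.2] 
t 20.3 pos [ 0.5227 -0.2483  0.0265] yaw -160.49 tilt [-0.05 -0.03] F [-2.34 -2.22  6.24] w 25.8 g 60.0 j7 2.52
TCP in bar frame [-0.0856  0.0246] taper tip x 0.0294
```

```bash
f(){ grep -E "pos|ft" | tr '\n' ' '; echo; }
python3 -m handwheel '[[0.02,0,0,-0.0004,0,0,0],[0.02,0,0,0,0,0,0]]' |f
python3 -m handwheel '[[0.02,-0.003,0,0,0,0,0],[0.02,0,0,0,0,0,0]]' |f
python3 -m handwheel '[[0.02,-0.003,0,0,0,0,0],[0.02,0,0,0,0,0,0]]' |f
python3 -c "
from h import *
rel(None);bar()"
```

```text
position: [0.5229, -0.2481, 0.0266] ft_force: [-1.6, -1.9, 3.2] 
position: [0.5265, -0.2461, 0.0265] ft_force: [-1.2, -1.9, 3.4] 
position: [0.5295, -0.245, 0.0265] ft_force: [-1.8, -1.2, 3.8] 
t 21.05 pos [ 0.5295 -0.245   0.0265] yaw -160.4 tilt [0.01 0.01] F [-1.82 -1.24  3.81] w 25.6 g 60.0 j7 2.51
TCP in bar frame [-0.0781  0.0255] taper tip x 0.0369
```

```bash
f(){ grep -E "pos|ft" | tr '\n' ' '; echo; }
python3 -m handwheel '[[0.02,0,0,-0.0003,0,0,0],[0.02,-0.003,0,0,0,0,0],[0.02,0,0,0,0,0,0]]' |f
python3 -m handwheel '[[0.02,-0.003,0,0,0,0,0],[0.02,0,0,0,0,0,0]]' |f
python3 -m handwheel '[[0.02,-0.003,0,0,0,0,0],[0.02,0,0,0,0,0,0]]' |f
python3 -c "
from h import *
rel(None);bar()"
```

```text
position: [0.5313, -0.2443, 0.0266] ft_force: [-3.5, -0.6, 2.5] 
position: [0.5337, -0.2438, 0.0266] ft_force: [-4.9, -1.1, 3.9] 
position: [0.5362, -0.243, 0.0266] ft_force: [-6.3, -2.1, 4.0] 
t 21.925 pos [ 0.5362 -0.243   0.0266] yaw -160.49 tilt [-0.13 -0.01] F [-6.26 -2.05  4.01] w 25.5 g 60.0 j7 2.5
TCP in bar frame [-0.0711  0.025 ] taper tip x 0.0439
```

```bash
f(){ grep -E "pos|ft|force" | tr '\n' ' '; echo; }
python3 -m handwheel '[[0.02,-0.002,0,0,0,0,0],[0.02,0,0,0,0,0,0],[0.02,0,0,0,0,0,0]]' |f
python3 -m handwheel '[[0.02,0,0,0,0,0,0],[0.02,0,0,0,0,0,0],[0.02,0,0,0,0,0,0],[0.02,0,0,0,0,0,0]]' |f
python3 - <<'E'
from h import *
rel(None);bar()
a,d=ctrl.get_image("top");b,_=ctrl.get_image("side")
A=cv2.resize(a[120:330,340:500],None,fx=2.8,fy=2.8,interpolation=3);B=cv2.resize(b[170:280,240:350],(346,346),interpolation=3)
B=cv2.copyMakeBorder(B,0,A.shape[0]-346,0,0,0);cv2.imwrite("pics/s4.png",np.hstack([A,B]))
E
```

```text
position: [0.5377, -0.2426, 0.0266] ft_force: [-6.4, -3.1, 4.1] grip_force: 60.0 
position: [0.5377, -0.2426, 0.0266] ft_force: [-6.4, -2.0, 5.4] grip_force: 60.0 
t 22.8 pos [ 0.5377 -0.2426  0.0266] yaw -160.5 tilt [-0.15 -0.01] F [-6.35 -1.97  5.36] w 25.5 g 60.0 j7 2.5
TCP in bar frame [-0.0695  0.0249] taper tip x 0.0455
```

View pics/s4.png

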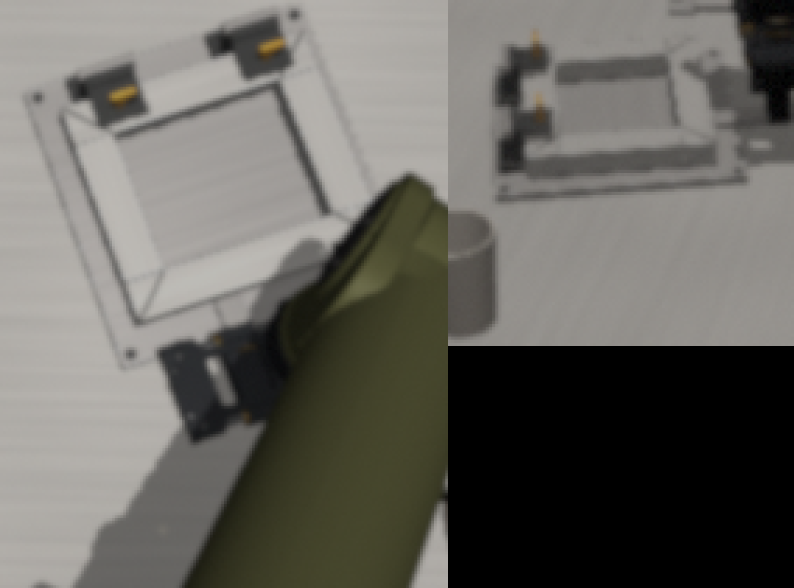

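The wide blade is under the front bar at about crop (218,310), straight and near the middle. The wrist holds a steady drag of about 6.7 N along the blade, more than plate friction alone explains, so it is snug against the bar. Handing in.

```bash
python3 -c "
from bench import ctrl
print(ctrl.close_job())"
```

```text
the job is handed in; nothing more can be done
None
```

I handed the job in at about 23 s with the tapered blade wedged about 45 mm under the front bar, straight and still gripped at 60 N. The plain blade had gone through behind the bar and come fully out first; I don't have the verdict, and I inferred the frame's lift (roughly half a millimetre) and the final level rather than measuring them.

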